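# Lock a gel cassette in the electrophoresis tank with its tension wedge

## Task

Set up the small gel tank for a run: take the flat gel cassette out of the white drying rack and lower it (do not drop it, it is glass) into the tank's empty chamber on the robot's side, standing on the floor against the core's rubber gasket. Then lock it: put the wedge, flat face towards the cassette, about midway along it into the gap that is left and drive it down fully home, until its flange sits on the tank's rim and the cassette is tight on the gasket; let go of it. Do not tip over the small amber bottle or the beaker that stand about.

Things in the scene. Friction and masses are not known exactly. Their poses are not given: they have to be found in the camera images.
- tank: Clear plastic gel tank, fixed, 84 (x) x 120 (y) mm, rim 88 mm above the worktop, foot 8 mm wider all round. Origin: centre of underside; x points from the chamber to the core, away from the robot. From -x to +x: near wall 4 mm, empty chamber, white core 40 mm with black gaskets (2 mm below the rim; 2 electrode pins at y +-44 mm, 19 mm above it), fixed grey plate 20 mm above the rim, far wall.
- chamber_mouth (a point): Middle of the empty chamber's mouth, at rim height; axes as the tank's. The chamber is 112 mm long (y), its floor 80 mm below. +x side: the gasket, upright, 12.1 mm away. -x side: two tapered ribs (10 mm wide, y +-21 mm) on the near wall, so the width is 24.25 mm here and 14.25 mm at the floor (slope 1 in 8).
- cassette_seat (a point): Where the cassette's origin is when it stands in the chamber, centred and touching the relaxed gasket: on the floor, 8 mm above the worktop, 5 mm from the gasket (+x side). Guides in the chamber's -x corners (y +-39 to 49 mm, 68 mm high) keep the cassette's edges near the gasket: flared above, 3 mm of play at 45 mm height, 1.5 mm at the floor. Locked tight, it ends about 3 mm towards +x.
- wedge_seat (a point): Where the wedge's origin is when the wedge is fully home and centred: 14 mm above the worktop. The wedge's axes are then parallel to the tank's.
- core (a joint): How far the core is pushed along the tank's +x against its springy gaskets (5 N/mm), m: 0 relaxed, stop at 0.005. A wedge fully home pushes it about 3 mm. The wedge starts to bite about 24 mm above home if the cassette touches the gasket; driving it home takes up to about 15 N, and it stays by friction when released.
- cassette: Glass gel cassette: clear plate 10 mm thick (x), 100 mm wide (y), 105 mm high (z), grey side strips, white comb flush in its top edge, 0.12 kg. Origin: centre of underside. Starts upright in a rack slot. Either face may go to the gasket. In the tank its top stands 25 mm above the rim.
- wedge: Grey wedge, 60 mm wide (y), 132 high, 0.1 kg, starts upright, tip down, in a rack slot. Origin: tip height, under the handle's middle. Flat face at x = +6.5 mm; the other slopes 1 in 8: thickness 8 mm at the tip, 17.25 at z = 74. Flange (x -17 to 6.5, 64 wide, z 74 to 80) rests on the near wall's rim when home. Handle 12 thick (x +-6), 44 wide, z 80 to 132; home, z > 99 clears the cassette.
- rack: White drying rack, fixed, base 118 (x) x 126 (y) x 6 mm, two rows of teeth to 37 mm height; slots 14 mm wide along y. Origin: centre of underside. Cassette and wedge stand on the base in the slots at x = +32 and -32 mm (which in which varies) at the rack's yaw and lift straight out. The wedge's flat face looks to +x; it may lean back 3 degrees.
- reagent_bottle: Small amber glass bottle with black cap, 46 mm diameter, 98 mm high, standing behind and between tank and rack; origin: centre of underside. Not to be tipped over.
- beaker: Clear glass beaker, 55 mm diameter, 70 mm high, standing to the right; origin: centre of underside. Not to be tipped over.
There are look-alikes about, which are no part of the job. There is more than one size of the cassette; the one meant has the size given above.

How it is judged (in metres and radians):
On the way:
1. the cassette stands in the chamber, on its floor (x of cassette in the frame of cassette_seat between -0.004 and 0.005 m and y of cassette in the frame of cassette_seat between -0.009 and 0.009 m and z of cassette in the frame of cassette_seat between -0.003 and 0.0035 m), for 0.2 s.
At the end, for the whole second after the job is handed in: Cassette upright (3 deg) on the chamber floor, pressed onto the gasket; wedge upright, square (5 deg), within 16 mm of the middle, flange within 3 mm of the rim; core squeezed over 1.8 mm, wedge bearing on the cassette with over 5 N by itself; both at rest (x of cassette in the frame of cassette_seat between 0.0005 and 0.005 m and y of cassette in the frame of cassette_seat between -0.009 and 0.009 m and z of cassette in the frame of cassette_seat between -0.003 and 0.0035 m and angle between the z axis of each of cassette, wedge and the z axis of tank, either way round below 0.05 rad and z of wedge in the frame of wedge_seat between -0.004 and 0.003 m and y of wedge in the frame of wedge_seat between -0.016 and 0.016 m and angle between the x axis of wedge and the x axis of tank, either way round below 0.09 rad and value of joint core above 0.0018 m and contact force between wedge and cassette above 5 N and linear speed of each of wedge, cassette below 0.02 m/s); the robot touches nothing.
It fails at once if the amber bottle or the beaker is tipped over (angle between any of reagent_bottle, beaker's own z axis and vertical above 0.6 rad).
It fails at once if the cassette is dropped into the chamber instead of lowered (faster than 0.7 m/s there) (horizontal distance between cassette and cassette_seat below 0.012 m and z of cassette in the frame of cassette_seat below 0.09 m and linear speed of cassette above 0.7 m/s).
It also fails if it takes over 58 s, if anything falls off the work surface, if the arm or the gripper's body presses on something with over 40 N, if the wrist force passes 120 N, or if a joint passes its speed limit or range.

## Robot

A 6-joint arm with a two-finger parallel gripper is mounted at the origin on a cart in front of the work surface, level with it; the furniture and walls round the work are solid. World frame = base frame: x ahead of the robot, y to its left, z up, the work surface at z = 0. Lengths are in mm, angles in rad, forces in N, time in s.
With the tool pointing down it reaches from about 400 to 925 mm from the base axis. Payload 12.5 kg.
Tool frame: the origin (TCP) lies between the finger pads; the fingertips stand 19 mm ahead of it and the grasp point (between the pads) is the TCP (env.nose_length is the distance from the TCP to the fingertips, in mm); z points along the fingers, y is the line along which they close (so a half turn about z gives the same grasp; the last joint's range is limited). The gripper opens to 95 mm and grips with 3 to 60 N. Pads are 20 mm wide; open, the fingers measure 119 mm over their backs; the gripper's body (75 mm by 180 mm) begins 59 mm behind the grasp point.
Start: joints at [-1.355, 0.491, 1.559, -0, 1.092, -0.106], TCP at [197.694, -592.926, 233.661] pointing down, gripper open.
Joint ranges: [-3.1, 3.1], [-0.84, 2.19], [0.05, 2.79], [-1.13, 4.28], [0.06, 2.93], [-2.69, 2.69]. Speed limits (rad/s): [2.22, 2.22, 2.79, 3.14, 3.14, 3.14].

## Interface

Orientations are given as [roll, pitch, yaw] about the fixed x, y, z axes, in that order (R = Rz(yaw) Ry(pitch) Rx(roll)).
In Python, from cell import env gives the robot as it stands. The module is installed in compiled form; this text tells all that it offers.
- The arm moves only by the tool drive_tool, never from a script. Its argument "rows" is a list that holds one entry, the list of rows, each a list of 7 numbers: the shift along the tool's x, y, z scaled (see below), then the turn, a rotation vector about the tool's x, y, z scaled (see below), then the opening, from 0 (shut) to 1 (fully open). In form: [[[tx, ty, tz, ax, ay, az, jaw], ...]]. A call has 1 to 5 rows; each row shifts and turns the commanded pose from where the row before left it, along the tool's axes as they then stand; what a row does not reach is not made up. The controller multiplies each number of a shift by 250 mm and each number of a turn by 180 degrees. A row lasts 1/8 s, in which the tool goes at most 62.5 mm and 10.7 degrees, less where a joint would pass 70% of its speed; a pose out of reach is approached as far as the arm can. A call with a number of a shift or a turn outside -1 to 1 is refused whole. A call with a gripper value outside its range is refused whole. The fingers move at their own pace and stop on an object; the grip force is fixed at half the most. Time passes only in rows, so rows that do not move let the fingers close. It gives the time, the measured TCP pose, the force, the opening and the grip force at its end, in the units of the state.
- env.state(): the state, without advancing time (a new reading comes with each control period).
- env.read_camera(name): name is "side" or "top" or "wrist"; returns a dict with "color" (384x512x3 uint8, blue, green, red), "camera_matrix" (3x3 intrinsics, pixels), "pose" (4x4, takes a point from camera to world coordinates). Camera axes: x right, y up, looking along -z (the intrinsics and any distortion apply to the point x, -y, -z); pixel columns grow to the right and rows downward; lengths in mm; the calibration is good to about 2 mm. The wrist camera is an equidistant fisheye: a pixel r from the principal point sees the ray r / f radians off the axis. A picture is of the moment at which its call begins. There is no depth.
- env.job_done(): hands the job in; it is judged then, once.
Trained networks look in a picture, given as the dict that the camera call returned (one of the last four; its "shot" number tells which), for a name from the list of things; names that differ only in an ending like _2 or _b are one class to them, and where a whole thing is asked for, a point or a joint stands for the part that bears it (a point fixed in the world has none). Each returns a list of dicts, best first, with "score" (0 to 1); they miss things now and then, are a little off and sometimes report something else, mostly with a low value. They report only what shows in the picture. A call takes as long as a camera call. They do not tell look-alikes from the thing itself.
- env.search_frame(name, picture): "at" ([x, y, z] in mm, in the coordinates of the camera as it stood for that picture, good to about 4 mm: the middle of the surface that is visible of it).
- env.place_of(name, picture): "at" ([x, y, z] in mm, in the coordinates of the camera as it stood for that picture, good to about 4 mm: a listed point, or the origin of a listed thing).
The state is a dict: "t": time; "joints": joint angles; "qvel": joint speeds; "tau": joint torques, N m; "eef_pos": TCP position; "tcp_rot": TCP orientation; "ft_force": force on the tool from outside, world axes, zero at the start; "moment": the same for the moment, N m; "opening": opening from 0.0 (shut) to 1.0 (fully open); "grip_force": force on a finger pad.
Only numpy, scipy, OpenCV 4.12 (cv2) and the standard library are available. Lean on these libraries where they do the work, as an engineer would, in place of code of your own. Each camera call takes 0.05 s, during which the arm holds its last target. There are 200 camera calls.

## Working session

There is one attempt and no reset: what is moved stays moved. The work goes in short steps, Python scripts to look and compute and a tool call to move; the robot and the scene stay as the last step left them, time stands still between calls to the robot, and variables do not carry over. Pictures are saved under pics/ and viewed, at most 10 in all, crops included, and the job is handed in when it is done.

Besides the shell and the picture viewer there is one more tool, called after ">>>" as name(argument=value, ...), one argument or row to a line, values as JSON. drive_tool: Moves the arm, as the interface text tells. Its arguments: {"type":"object","properties":{"rows":{"type":"array","items":{"type":"array","items":{"type":"array","items":{"type":"number","minimum":-1,"maximum":1}}}}},"required":["rows"]}

```bash
mkdir -p pics; cat > h.py <<'E'
import numpy as np, cv2
from cell import env
def w(pic,p): return (pic["pose"]@np.r_[p,1])[:3]
def proj(pic,P):
    c=np.linalg.inv(pic["pose"])@np.r_[P,1]; K=pic["camera_matrix"]
    v=np.array([c[0],-c[1],-c[2]])
    return (K@(v/v[2]))[:2]
def ray(pic,u,v):
    K=pic["camera_matrix"]; d=np.array([(u-K[0,2])/K[0,0],-(v-K[1,2])/K[1,1],-1]); 
    return pic["pose"][:3,3],pic["pose"][:3,:3]@d
def atz(pic,u,v,z):
    o,d=ray(pic,u,v); return o+d*(z-o[2])/d[2]
def save(pic,n,**k): cv2.imwrite("pics/"+n,pic["color"])
E
python3 - <<'E'
from h import *
np.set_printoptions(precision=1,suppress=True)
s=env.state();print({k:np.round(v,3) for k,v in s.items()})
ims=[]
for c in ["top","side"]:
    p=env.read_camera(c);ims.append(p["color"]);print(c,p["pose"],p["camera_matrix"].tolist())
    for n in ["tank","chamber_mouth","cassette_seat","wedge_seat","cassette","wedge","rack","reagent_bottle","beaker"]:
        print(n,[(round(r["score"],2),w(p,r["at"])) for r in env.place_of(n,p)])
    save(p,c+"0.png")
    cv2.imwrite("pics/%s0b.png"%c,cv2.resize(p["color"],(800,600),interpolation=cv2.INTER_CUBIC))
E
```

```text
{'t': np.float64(0.0), 'joints': array([-1.4,  0.5,  1.6, -0. ,  1.1, -0.1]), 'qvel': array([ 0.,  0., -0.,  0.,  0.,  0.]), 'tau': array([  0. , -61.3, -25.8,   0.1,   0. ,  -0. ]), 'eef_pos': array([ 197.6, -592.7,  233.1]), 'tcp_rot': array([-3.1, -0. ,  0.3]), 'ft_force': array([-0.5, -0.5, -0.7]), 'moment': array([-0., -0.,  0.]), 'grip_force': np.float64(0.0), 'opening': np.float64(1.0)}
top [[   0.     1.    -0.1  356. ]
 [  -1.     0.     0.  -225.2]
 [   0.     0.1    1.  1543.9]
 [   0.     0.     0.     1. ]] [[422.7572330539762, 0.0, 257.76360199725434], [0.0, 422.7572330539762, 184.69979738146213], [0.0, 0.0, 1.0]]
tank [(0.76, array([533.9,  62.6,  -1.2]))]
chamber_mouth [(0.55, array([510.6,  62.3,  88.9]))]
cassette_seat [(0.89, array([522. ,  62.5,   7.3]))]
wedge_seat [(0.93, array([508.4,  58. ,  13.8])), (0.73, array([ 644.5, -424.9,    0.9]))]
cassette [(0.67, array([ 573.4, -633.3,   -1.6])), (0.61, array([ 381.5, -621.5,   -1.9])), (0.49, array([ 481.6, -251.4,    1.9]))]
wedge [(0.64, array([ 541. , -258.6,    5. ]))]
rack [(0.76, array([ 512.4, -256.2,    2.5
[... 279 characters left out ...]
, 0.0, 256.84969579588164], [0.0, 472.90340183881204, 186.52443613678804], [0.0, 0.0, 1.0]]
tank [(0.72, array([537.3,  59.7,  -2.5]))]
chamber_mouth [(0.55, array([512.8,  60.5,  91.4]))]
cassette_seat [(0.9, array([519.7,  57.5,   2.8]))]
wedge_seat [(0.75, array([510.7,  60.7,  15.2]))]
cassette [(0.69, array([ 479.7, -249. ,    7.9])), (0.67, array([ 381.9, -622.4,   -6. ])), (0.67, array([ 573.9, -637.3,   -2.7]))]
wedge [(0.62, array([ 540.2, -263.5,    6.2]))]
rack [(0.64, array([534.9,  59.7,  -2. ])), (0.62, array([ 513.1, -257.4,   -1.5]))]
reagent_bottle [(0.77, array([703.7, -87.4,  -4.5])), (0.24, array([ 648. , -425.1,    5.4]))]
beaker [(0.88, array([ 647.7, -423.8,    2.8]))]
```

View pics/top0b.png

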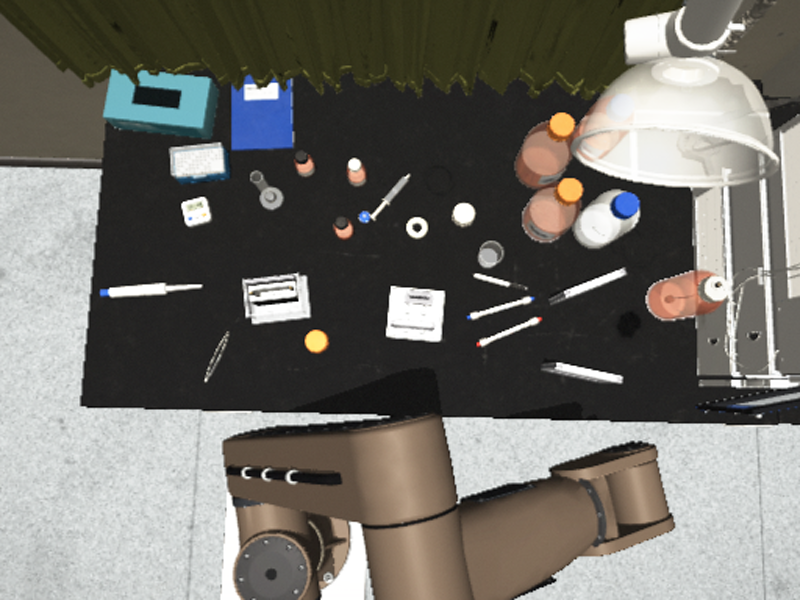

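View pics/side0b.png

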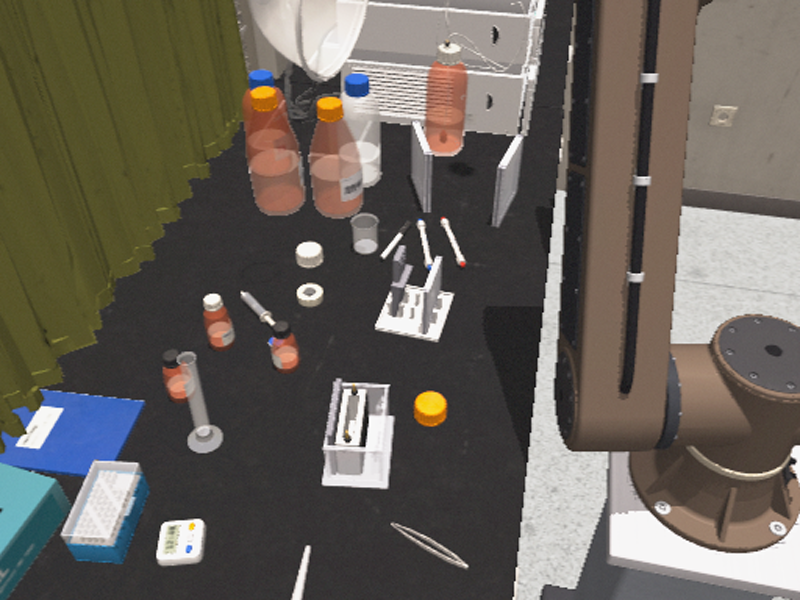

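The top view shows the rack at (415,312) and the tank at (277,298). The side view shows the wedge (400,280) in the rack's far slot and the cassette (433,295) in its near slot. The look-alike plates stand well off at (420,165) and (508,180). The beaker and amber bottle are clear of the path. Next I move over the rack.

```bash
cat >> h.py <<'E'
from scipy.spatial.transform import Rotation as Ro
def plan(pos,yaw,n,jaw,start=None,tilt=None):
    """rows for straight move to pos (mm), yaw (deg, tool down), n rows"""
    s=env.state(); p=np.array(s["eef_pos"]); R=Ro.from_euler("xyz",s["tcp_rot"])
    T=Ro.from_euler("xyz",[180,0,yaw],degrees=True)
    rv=(R.inv()*T).as_rotvec()/n; d=(np.array(pos)-p)/n
    for i in range(n):
        print(np.round(np.r_[R.inv().apply(d)/250,np.degrees(rv)/180,jaw],3).tolist())
        R=R*Ro.from_rotvec(rv)
def st():
    s=env.state(); return round(float(s["t"]),2),np.round(s["eef_pos"],1),np.round(np.degrees(s["tcp_rot"]),1),np.round(s["ft_force"],1),round(float(s["opening"]),3),round(float(s["grip_force"]),1),np.round(s["joints"],2)
E
python3 -c "
from h import *
print(st()); plan([490,-253,300],90,10,0.42)"
```

```text
(1.0, array([ 197.7, -592.9,  233.7]), array([180. ,   0. ,  18.4]), array([-0.2,  0.9, -0.5]), 0.999, 0.0, array([-1.35,  0.49,  1.56,  0.  ,  1.09, -0.11]))
[0.154, -0.092, -0.027, 0.0, 0.0, -0.04, 0.42]
[0.164, -0.072, -0.027, 0.0, 0.0, -0.04, 0.42]
[0.172, -0.051, -0.027, 0.0, 0.0, -0.04, 0.42]
[0.177, -0.029, -0.027, 0.0, 0.0, -0.04, 0.42]
[0.179, -0.007, -0.027, 0.0, 0.0, -0.04, 0.42]
[0.179, 0.015, -0.027, 0.0, 0.0, -0.04, 0.42]
[0.175, 0.037, -0.027, 0.0, 0.0, -0.04, 0.42]
[0.169, 0.059, -0.027, 0.0, 0.0, -0.04, 0.42]
[0.161, 0.08, -0.027, 0.0, 0.0, -0.04, 0.42]
[0.149, 0.099, -0.027, 0.0, 0.0, -0.04, 0.42]
```

>>> drive_tool(
  rows=[
    [[0.154,-0.092,-0.027,0,0,-0.04,0.42],[0.164,-0.072,-0.027,0,0,-0.04,0.42],[0.172,-0.051,-0.027,0,0,-0.04,0.42],[0.177,-0.029,-0.027,0,0,-0.04,0.42],[0.179,-0.007,-0.027,0,0,-0.04,0.42]],
  ],
)

```text
t: 1.62
eef_pos: [344.5, -421.7, 267.8]
tcp_rot: [3.141, 0.0, 0.954]
ft_force: [0.5, -0.3, 0.7]
opening: 0.532
grip_force: 0.0
```

>>> drive_tool(
  rows=[
    [[0.179,0.015,-0.027,0,0,-0.04,0.42],[0.175,0.037,-0.027,0,0,-0.04,0.42],[0.169,0.059,-0.027,0,0,-0.04,0.42],[0.161,0.08,-0.027,0,0,-0.04,0.42],[0.149,0.099,-0.027,0,0,-0.04,0.42]],
  ],
)

```text
t: 2.25
eef_pos: [489.6, -250.9, 301.5]
tcp_rot: [3.141, 0.0, 1.583]
ft_force: [0.3, -0.2, -0.1]
opening: 0.424
grip_force: 0.0
```

```bash
python3 - <<'E'
from h import *
np.set_printoptions(precision=2,suppress=True)
p=env.read_camera("wrist");print(st());print(p["pose"],p["camera_matrix"].tolist(),[k for k in p])
for n in ["tank","chamber_mouth","cassette_seat","wedge_seat","cassette","wedge","rack"]:
    print(n,[(round(r["score"],2),w(p,r["at"])) for r in env.place_of(n,p)])
import pickle;pickle.dump(p,open("w1.pkl","wb"))
cv2.imwrite("pics/w1.png",cv2.resize(p["color"],(800,600),interpolation=cv2.INTER_CUBIC))
for c in ["top","side"]:
    q=env.read_camera(c);pickle.dump(q,open(c+"1.pkl","wb"))
E
```

```text
(2.3, array([ 492. , -247.9,  302.3]), array([179.9,  -0. ,  91.1]), array([1.3, 3.1, 0.2]), 0.42, 0.0, array([-0.59,  0.32,  1.65,  0.  ,  1.17, -0.61]))
[[   1.     -0.01   -0.    489.25]
 [   0.01    0.97    0.25 -181.62]
 [   0.     -0.25    0.97  453.35]
 [   0.      0.      0.      1.  ]] [[297.3186396354542, 0.0, 253.3102496835626], [0.0, 297.3186396354542, 191.2494538269353], [0.0, 0.0, 1.0]] ['color', 'camera_matrix', 'pose', 'shot']
tank []
chamber_mouth []
cassette_seat []
wedge_seat []
cassette [(0.91, array([ 477.93, -250.75,    7.08]))]
wedge [(0.92, array([ 540.84, -260.45,    7.71]))]
rack [(0.85, array([ 511.51, -257.47,    0.76]))]
```

View pics/w1.png

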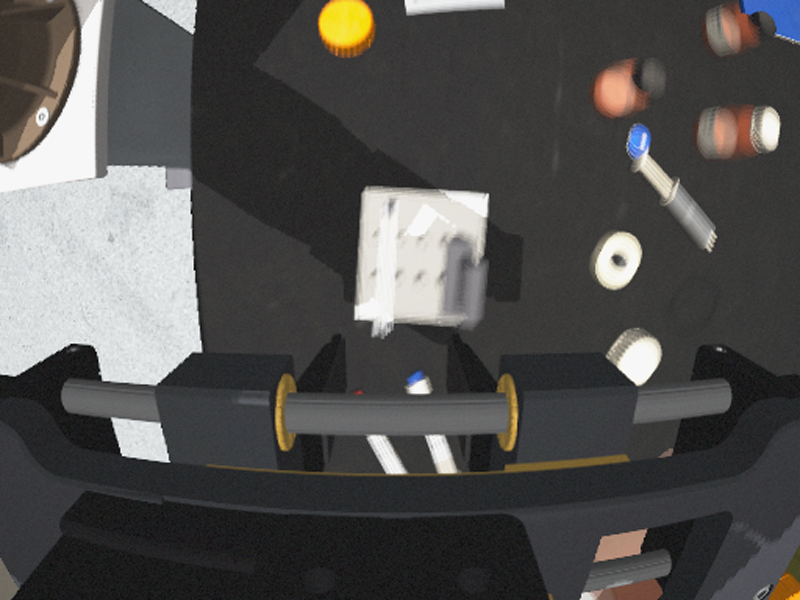

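The wrist view shows the rack at (420,255), with the cassette's top edge on the left (about 385,270) and the wedge on the right (460,280). It is slightly motion-blurred. The arm is still now, so I'll take a sharp picture and rectify it onto level planes to measure yaw and x.

```bash
cat >> h.py <<'E'
def fish(p,P):
    P=np.atleast_2d(P).astype(float); M=np.linalg.inv(p["pose"]); c=P@M[:3,:3].T+M[:3,3]
    v=c*[1,-1,-1]; K=p["camera_matrix"]; rr=np.hypot(v[:,0],v[:,1]); th=np.arctan2(rr,v[:,2])
    k=K[0,0]*th/np.maximum(rr,1e-9)
    return np.c_[v[:,0]*k+K[0,2],v[:,1]*k+K[1,2]]
def rect(p,z,x0,x1,y0,y1,s):
    """top-down view of plane z: columns = world x, rows = world -y, s px/mm"""
    X,Y=np.meshgrid(np.arange(x0,x1,1/s),np.arange(y1,y0,-1/s))
    P=np.c_[X.ravel(),Y.ravel(),np.full(X.size,z)]
    if abs(p["camera_matrix"][0,0]-297)<5: uv=fish(p,P)
    else:
        M=np.linalg.inv(p["pose"]); c=(P@M[:3,:3].T+M[:3,3])*[1,-1,-1]; uv=(c@p["camera_matrix"].T); uv=uv[:,:2]/uv[:,2:]
    uv=uv.astype(np.float32).reshape(*X.shape,2)
    return cv2.remap(p["color"],uv[...,0],uv[...,1],cv2.INTER_LINEAR)
def grid(im,x0,y1,s,step=20):
    im=im.copy(); h,wd=im.shape[:2]
    for i in range(0,wd,int(step*s)):
        cv2.line(im,(i,0),(i,6),(0,0,255),1); cv2.putText(im,str(int(x0+i/s)),(i+1,14),0,.35,(0,0,255),1)
    for j in range(0,h,int(step*s)):
        cv2.line(im,(0,j),(6,j),(0,0,255),1); cv2.putText(im,str(int(y1-j/s)),(8,j+4),0,.35,(0,0,255),1)
    return im
E
python3 - <<'E'
from h import *
import pickle
np.set_printoptions(precision=2,suppress=True)
p=env.read_camera("wrist");print(st());pickle.dump(p,open("w2.pkl","wb"))
for n in ["cassette","wedge","rack"]:
    print(n,[(round(r["score"],2),w(p,r["at"])) for r in env.place_of(n,p)])
a=(430,590,-345,-170)
r=[grid(rect(p,z,*a,2.4),430,-170,2.4) for z in (6,111)]
cv2.imwrite("pics/r2.png",np.hstack(r))
E
```

```text
(2.8, array([ 488.3, -252.8,  301.1]), array([-180. ,    0. ,   90.4]), array([ 0.8,  0.3, -0.5]), 0.42, 0.0, array([-0.6 ,  0.32,  1.65, -0.  ,  1.17, -0.6 ]))
cassette [(0.75, array([ 478.77, -249.79,    3.96]))]
wedge [(0.84, array([ 540.63, -261.43,    6.51]))]
rack [(0.67, array([ 513.11, -256.32,    1.14]))]
```

View pics/r2.png

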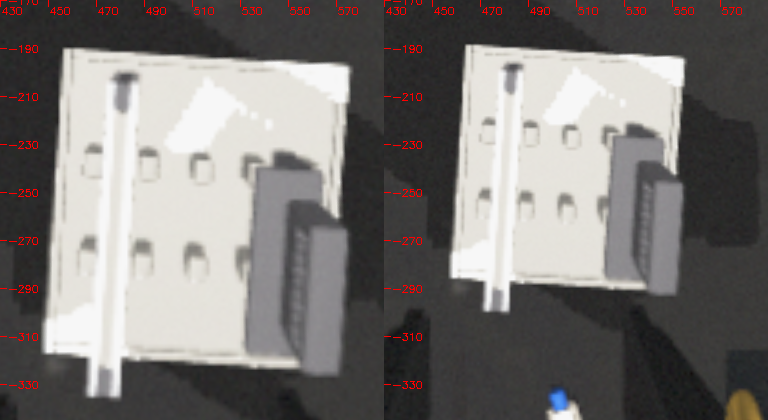

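The rack's centre comes out at (513,-257) with yaw about -3.8°. The cassette's top edge is centred at (480.2,-249) and its length in the z=111 plane is about 102 mm, which matches the 105-high, 100-wide size given. I'll grasp about 3 mm below the top, at TCP z = 108.

```bash
python3 -c "
from h import *
print(st()); plan([480.3,-249.5,150],86.2,4,0.42)"
```

```text
(2.95, array([ 488.5, -252.5,  301.1]), array([-180. ,    0. ,   90.4]), array([-0.1, -0.1,  0.2]), 0.417, 0.0, array([-0.6 ,  0.32,  1.65, -0.  ,  1.17, -0.6 ]))
[0.003, -0.008, 0.151, -0.0, 0.0, 0.006, 0.42]
[0.003, -0.008, 0.151, -0.0, 0.0, 0.006, 0.42]
[0.003, -0.008, 0.151, -0.0, 0.0, 0.006, 0.42]
[0.003, -0.008, 0.151, -0.0, 0.0, 0.006, 0.42]
```

>>> drive_tool(
  rows=[
    [[0.003,-0.008,0.151,0,0,0.006,0.42],[0.003,-0.008,0.151,0,0,0.006,0.42],[0.003,-0.008,0.151,0,0,0.006,0.42],[0.003,-0.008,0.151,0,0,0.006,0.42],[0,0,0,0,0,0,0.42]],
  ],
)

```text
t: 3.58
eef_pos: [479.9, -248.5, 148.4]
tcp_rot: [-3.138, -0.002, 1.503]
ft_force: [0.3, -0.2, 0.6]
opening: 0.421
grip_force: 0.0
```

```bash
python3 - <<'E'
from h import *
import pickle
np.set_printoptions(precision=2,suppress=True)
p=env.read_camera("wrist");print(st())
for n in ["cassette","wedge"]:
    print(n,[(round(r["score"],2),w(p,r["at"])) for r in env.place_of(n,p)])
a=(440,560,-340,-180)
cv2.imwrite("pics/r3.png",np.hstack([grid(rect(p,z,*a,3),440,-180,3) for z in (111,138)]))
plan([480.3,-249.5,108],86.2,2,.42)
E
```

```text
(3.62, array([ 480.7, -249.1,  150. ]), array([-179.9,   -0. ,   86.1]), array([ 0.2, -0.2,  0.9]), 0.418, 0.0, array([-0.6 ,  0.48,  1.85, -0.  ,  0.81, -0.53]))
cassette [(0.62, array([ 481.07, -246.92,    5.86]))]
wedge [(0.89, array([ 540.78, -264.93,    8.33]))]
[-0.0, -0.002, 0.087, 0.0, 0.0, -0.0, 0.42]
[-0.0, -0.002, 0.087, 0.0, 0.0, -0.0, 0.42]
```

View pics/r3.png

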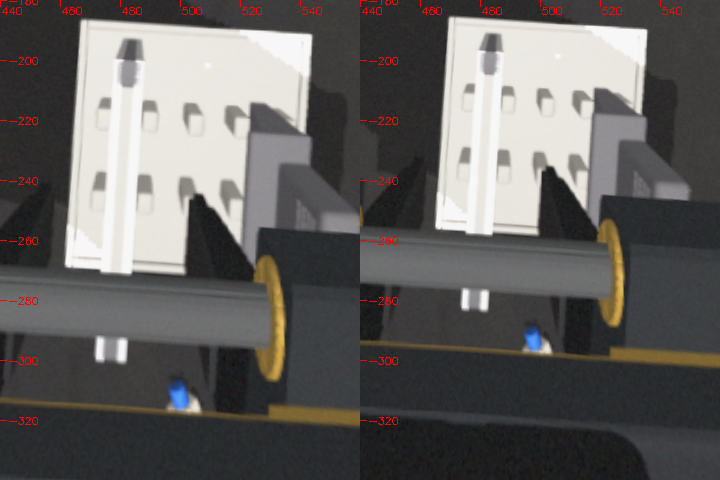

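The cassette's top spans y -200 to -300 (100 mm long) and is centred at x=480.2 in the z=111 plane, so size and height both check. The fingers straddle it clear of the wedge. I'll go down and grip.

>>> drive_tool(
  rows=[
    [[0,-0.002,0.087,0,0,0,0.42],[0,0,0.083,0,0,0,0.42],[0,0,0,0,0,0,0.42],[0,0,0,0,0,0,0],[0,0,0,0,0,0,0]],
  ],
)

```text
t: 4.35
eef_pos: [480.7, -249.3, 108.8]
tcp_rot: [3.14, 0.001, 1.503]
ft_force: [0.5, 0.4, -0.2]
opening: 0.265
grip_force: 0.0
```

>>> drive_tool(
  rows=[
    [[0,0,0,0,0,0,0],[0,0,0,0,0,0,0],[0,0,-0.04,0,0,0,0],[0,0,-0.08,0,0,0,0],[0,0,-0.15,0,0,0,0]],
  ],
)

```text
t: 4.97
eef_pos: [479.8, -248.7, 175.4]
tcp_rot: [-3.139, -0.001, 1.503]
ft_force: [0.2, 0.1, -1.5]
opening: 0.1
grip_force: 30.0
```

```bash
python3 -c "
from h import *
print(st()); plan([505,-60,310],89,5,0)"
```

```text
(4.97, array([ 479.8, -248.7,  175.4]), array([-1.799e+02, -1.000e-01,  8.610e+01]), array([ 0.2,  0.1, -1.5]), 0.1, 30.0, array([-0.6 ,  0.44,  1.83, -0.  ,  0.87, -0.53]))
[0.152, 0.01, -0.108, -0.0, -0.0, -0.003, 0.0]
[0.152, 0.011, -0.108, -0.0, -0.0, -0.003, 0.0]
[0.152, 0.013, -0.108, -0.0, -0.0, -0.003, 0.0]
[0.152, 0.014, -0.108, -0.0, -0.0, -0.003, 0.0]
[0.151, 0.016, -0.108, -0.0, -0.0, -0.003, 0.0]
```

>>> drive_tool(
  rows=[
    [[0.04,0.003,-0.16,0,0,0,0],[0.152,0.011,-0.16,0,0,-0.003,0],[0.16,0.013,-0.11,0,0,-0.003,0],[0.16,0.014,-0.06,0,0,-0.003,0],[0.16,0.016,-0.05,0,0,-0.003,0]],
  ],
)

```text
t: 5.6
eef_pos: [503.5, -80.6, 311.5]
tcp_rot: [3.141, 0.0, 1.541]
ft_force: [0.3, -0.6, -1.4]
opening: 0.102
grip_force: 30.0
```

>>> drive_tool(
  rows=[
    [[0.08,0.01,0,0,0,-0.002,0],[0,0,0,0,0,0,0],[0,0,0,0,0,0,0],[0,0,0,0,0,0,0]],
  ],
)

```text
t: 6.1
eef_pos: [506.6, -62.8, 310.0]
tcp_rot: [-3.141, 0.0, 1.546]
ft_force: [-0.3, 0.8, -0.4]
opening: 0.103
grip_force: 30.0
```

```bash
python3 - <<'E'
from h import *
import pickle
np.set_printoptions(precision=2,suppress=True)
p=env.read_camera("wrist");print(st());pickle.dump(p,open("w4.pkl","wb"))
for n in ["tank","chamber_mouth","cassette_seat","wedge_seat","cassette"]:
    print(n,[(round(r["score"],2),w(p,r["at"])) for r in env.place_of(n,p)])
a=(475,595,-20,140)
cv2.imwrite("pics/r4.png",np.hstack([grid(rect(p,z,*a,3.3),475,140,3.3) for z in (8,88)]))
E
```

```text
(6.15, array([506.6, -62.8, 310. ]), array([-180. ,    0. ,   88.6]), array([-0.1,  1. , -1.2]), 0.103, 30.0, array([-0.25,  0.25,  1.73, -0.  ,  1.16, -0.23]))
tank [(0.88, array([541.12,  61.81,   1.6 ]))]
chamber_mouth [(0.98, array([515.31,  59.2 ,  89.4 ]))]
cassette_seat [(0.81, array([520.19,  64.97,   7.84]))]
wedge_seat [(0.87, array([511.75,  55.74,  12.92]))]
cassette [(0.58, array([507.14, -65.61, 205.86])), (0.34, array([705.05, -78.71,   4.71]))]
```

View pics/r4.png

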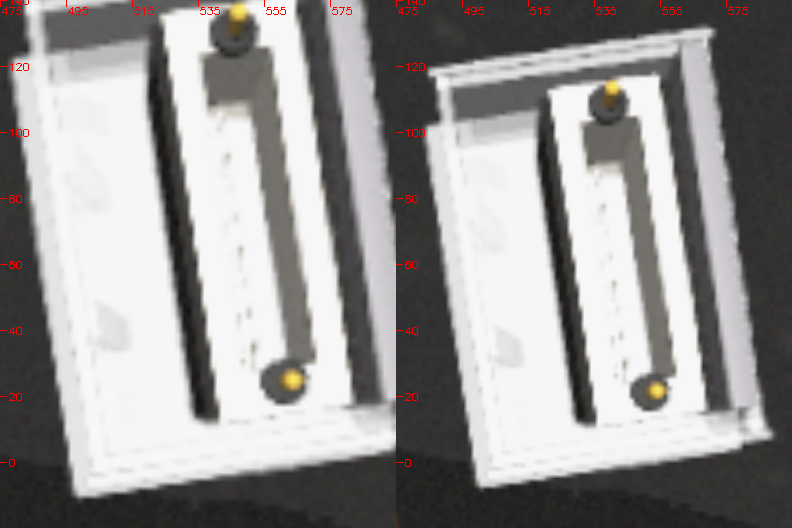

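The tank is yawed about +8°: the core edges in the right panel run (551,90)→(596,425) and (660,75)→(707,412). The pins at (613,88) and (657,391) put the core's middle at about (546,65), and the gasket face comes out at x≈527–529 at mid-length. That puts the mouth at about (515.4,60.6) and the cassette seat at about (522.4,61.6). I'll enter about 2.5 mm short of the gasket and feel for it.

```bash
python3 -c "
from h import *
print(st()); plan([519.9,61.2,225],98,5,0)"
```

```text
(6.4, array([506.7, -62.3, 310. ]), array([-180. ,    0. ,   88.6]), array([ 0.5, -0.1, -1. ]), 0.102, 30.0, array([-0.25,  0.25,  1.73, -0.  ,  1.16, -0.23]))
[0.099, 0.008, 0.068, -0.0, 0.0, -0.01, 0.0]
[0.099, 0.011, 0.068, -0.0, 0.0, -0.01, 0.0]
[0.098, 0.015, 0.068, -0.0, 0.0, -0.01, 0.0]
[0.098, 0.018, 0.068, -0.0, 0.0, -0.01, 0.0]
[0.097, 0.021, 0.068, -0.0, 0.0, -0.01, 0.0]
```

>>> drive_tool(
  rows=[
    [[0.099,0.008,0.04,0,0,-0.01,0],[0.099,0.011,0.068,0,0,-0.01,0],[0.098,0.015,0.068,0,0,-0.01,0],[0.098,0.018,0.068,0,0,-0.01,0],[0.097,0.021,0.068,0,0,-0.01,0]],
  ],
)

```text
t: 7.02
eef_pos: [520.3, 62.2, 231.6]
tcp_rot: [3.141, 0.0, 1.705]
ft_force: [1.0, -0.2, -1.2]
opening: 0.103
grip_force: 30.0
```

>>> drive_tool(
  rows=[
    [[0,0,0,0,0,0,0],[0,0,0,0,0,0,0],[0,0,0,0,0,0,0]],
  ],
)

```text
t: 7.4
eef_pos: [520.4, 60.7, 232.8]
tcp_rot: [3.141, 0.0, 1.703]
ft_force: [0.3, 0.1, -0.7]
opening: 0.101
grip_force: 30.0
```

```bash
python3 - <<'E'
from h import *
import pickle
np.set_printoptions(precision=2,suppress=True)
p=env.read_camera("wrist");print(st());pickle.dump(p,open("w5.pkl","wb"))
for n in ["tank","chamber_mouth","cassette_seat","cassette"]:
    print(n,[(round(r["score"],2),w(p,r["at"])) for r in env.place_of(n,p)])
a=(470,590,-20,140)
cv2.imwrite("pics/r5.png",np.hstack([cv2.resize(p["color"],(400,300))]+[grid(rect(p,z,470,590,50,140,3.3),470,140,3.3)[:300] for z in (88,)]))
plan([519.9,61.2,183],98,3,0)
E
```

```text
(7.45, array([520.4,  60.7, 232.7]), array([179.9,   0. ,  97.6]), array([ 0.5, -0.2, -1.3]), 0.102, 30.0, array([-0.01,  0.35,  1.81, -0.  ,  0.99, -0.14]))
tank [(0.94, array([537.81,  65.1 ,   1.44]))]
chamber_mouth [(0.84, array([512.83,  62.95,  92.63]))]
cassette_seat [(0.97, array([517.65,  59.58,   7.28]))]
cassette [(0.58, array([523.12,  59.42, 129.17]))]Traceback (most recent call last):
  File "<stdin>", line 8, in <module>
    return _nx.concatenate(arrs, 1, dtype=dtype, casting=casting)
           ~~~~~~~~~~~~~~~^^^^^^^^^^^^^^^^^^^^^^^^^^^^^^^^^^^^^^^
ValueError: all the input array dimensions except for the concatenation axis must match exactly, but along dimension 0, the array at index 0 has size 300 and the array at index 1 has size 297
```

```bash
python3 - <<'E'
from h import *
import pickle
p=pickle.load(open("w5.pkl","rb"))
cv2.imwrite("pics/r5.png",np.hstack([grid(rect(p,z,480,560,40,140,5),480,140,5) for z in (130,86)]))
print(p["pose"][:3,3].round(1))
plan([519.5,61.2,183],98,3,0)
E
```

```text
[511.8 129.4 384.6]
[0.0, -0.001, 0.066, 0.0, 0.0, -0.001, 0.0]
[0.0, -0.001, 0.066, 0.0, 0.0, -0.001, 0.0]
[0.0, -0.001, 0.066, 0.0, 0.0, -0.001, 0.0]
```

View pics/r5.png

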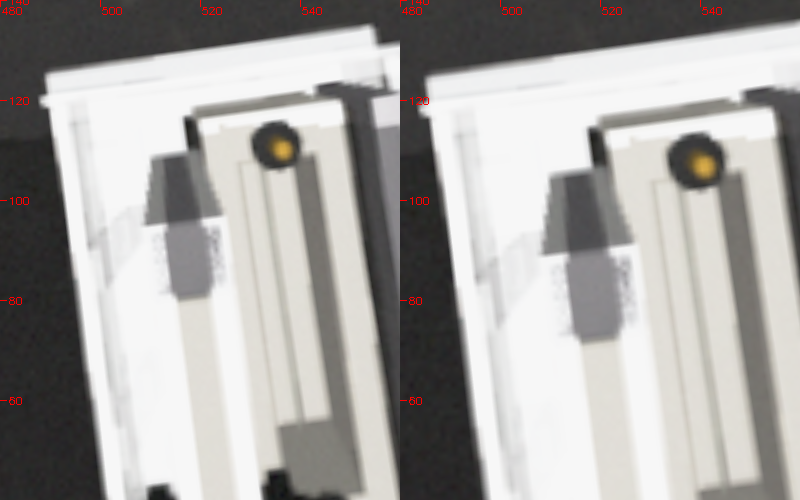

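The z=86 panel shows the core's gasket corner at about (590,115), which puts the gasket face near x≈526 at mid-length. In the z=130 panel the cassette hangs where the TCP says it should, at (172,152). The seat's x is uncertain by about 2 mm, so I'll enter at x=518.3 and feel for the gasket.

>>> drive_tool(
  rows=[
    [[0.001,-0.009,0.06,0,0,-0.002,0],[0,0,0.06,0,0,0,0],[0,0,0.06,0,0,0,0],[0,0,0.04,0,0,0,0],[0,0,0,0,0,0,0]],
  ],
)

```text
t: 8.28
eef_pos: [517.8, 61.4, 176.3]
tcp_rot: [-3.14, -0.0, 1.71]
ft_force: [0.9, 0.9, -0.7]
opening: 0.107
grip_force: 30.0
```

>>> drive_tool(
  rows=[
    [[0,0,0.04,0,0,0,0],[0,0,0,0,0,0,0],[0,0,0,0,0,0,0]],
  ],
)

```text
t: 8.65
eef_pos: [518.0, 61.4, 167.2]
tcp_rot: [3.141, 0.0, 1.71]
ft_force: [-0.1, 0.3, -1.2]
opening: 0.104
grip_force: 30.0
```

```bash
python3 -c "
from h import *
print(st())"
```

```text
(8.65, array([518. ,  61.4, 167.2]), array([180.,   0.,  98.]), array([-0.1,  0.3, -1.2]), 0.104, 30.0, array([-0.01,  0.43,  1.89, -0.  ,  0.83, -0.15]))
```

The bottom edge is about 22 mm inside the mouth and free. Now I step towards the gasket.

>>> drive_tool(
  rows=[
    [[0,0.006,0,0,0,0,0],[0,0,0,0,0,0,0],[0,0.004,0,0,0,0,0],[0,0,0,0,0,0,0],[0,0,0,0,0,0,0]],
  ],
)

```text
t: 9.28
eef_pos: [520.2, 61.7, 167.0]
tcp_rot: [-3.141, 0.0, 1.71]
ft_force: [-3.0, 0.0, -0.1]
opening: 0.106
grip_force: 30.0
```

>>> drive_tool(
  rows=[
    [[0,0.004,0,0,0,0,0],[0,0,0,0,0,0,0],[0,0,0,0,0,0,0]],
  ],
)

```text
t: 9.65
eef_pos: [521.1, 61.9, 167.0]
tcp_rot: [-3.141, 0.0, 1.71]
ft_force: [-4.0, -0.7, 0.2]
opening: 0.106
grip_force: 30.0
```

>>> drive_tool(
  rows=[
    [[0,0.004,0,0,0,0,0],[0,0,0,0,0,0,0],[0,0,0,0,0,0,0]],
  ],
)

```text
t: 10.02
eef_pos: [521.8, 62.0, 166.9]
tcp_rot: [-3.14, -0.0, 1.71]
ft_force: [-6.5, -1.3, 0.2]
opening: 0.104
grip_force: 30.1
```

Contact starts at TCP x≈519.2, so that is the seat's x. I'll back off to 518.5 and lower.

>>> drive_tool(
  rows=[
    [[0,-0.013,0,0,0,0,0],[0,0,0,0,0,0,0],[0,0,0.04,0,0,0,0],[0,0,0.04,0,0,0,0],[0,0,0,0,0,0,0]],
  ],
)

```text
t: 10.65
eef_pos: [519.2, 61.6, 146.1]
tcp_rot: [-3.141, -0.0, 1.71]
ft_force: [0.6, -0.6, 0.2]
opening: 0.103
grip_force: 30.0
```

>>> drive_tool(
  rows=[
    [[0,0,0.04,0,0,0,0],[0,0,0.04,0,0,0,0],[0,0,0.02,0,0,0,0],[0,0,0,0,0,0,0],[0,0,0,0,0,0,0]],
  ],
)

```text
t: 11.28
eef_pos: [519.3, 61.6, 122.3]
tcp_rot: [3.141, 0.0, 1.71]
ft_force: [0.3, 0.5, -1.0]
opening: 0.101
grip_force: 30.0
```

>>> drive_tool(
  rows=[
    [[0,0,0.02,0,0,0,0],[0,0,0.012,0,0,0,0],[0,0,0.008,0,0,0,0],[0,0,0,0,0,0,0],[0,0,0,0,0,0,0]],
  ],
)

```text
t: 11.9
eef_pos: [519.2, 61.5, 112.2]
tcp_rot: [3.142, 0.0, 1.71]
ft_force: [-0.9, 0.8, -1.9]
opening: 0.105
grip_force: 30.0
```

>>> drive_tool(
  rows=[
    [[0,0,0.006,0,0,0,0],[0,0,0,0,0,0,0],[0,0,0,0,0,0,0]],
  ],
)

```text
t: 12.28
eef_pos: [519.2, 61.5, 110.6]
tcp_rot: [-3.142, 0.0, 1.71]
ft_force: [-0.5, -0.7, -1.3]
opening: 0.106
grip_force: 30.0
```

>>> drive_tool(
  rows=[
    [[0,0,0.004,0,0,0,0],[0,0,0,0,0,0,0],[0,0,0,0,0,0,0]],
  ],
)

```text
t: 12.65
eef_pos: [519.4, 61.6, 110.1]
tcp_rot: [3.141, 0.0, 1.71]
ft_force: [-1.5, 0.4, 5.0]
opening: 0.102
grip_force: 30.0
```

>>> drive_tool(
  rows=[
    [[0,0,0.004,0,0,0,0],[0,0,0,0,0,0,0],[0,0,0,0,0,0,0]],
  ],
)

```text
t: 13.02
eef_pos: [519.6, 61.6, 110.0]
tcp_rot: [3.14, 0.0, 1.711]
ft_force: [-2.8, 0.4, 17.4]
opening: 0.103
grip_force: 30.0
```

The cassette is on the floor: force rises at TCP z≈110, as expected. Release and raise.

>>> drive_tool(
  rows=[
    [[0,0,-0.005,0,0,0,0],[0,0,0,0,0,0,0.35],[0,0,0,0,0,0,0.35],[0,0,0,0,0,0,0.35],[0,0,-0.05,0,0,0,0.35]],
  ],
)

```text
t: 13.65
eef_pos: [518.8, 61.5, 122.1]
tcp_rot: [-3.14, -0.0, 1.71]
ft_force: [0.1, -0.5, -0.7]
opening: 0.348
grip_force: 0.0
```

>>> drive_tool(
  rows=[
    [[0,0,-0.2,0,0,0,0.35],[0,0,-0.2,0,0,0,0.4],[-0.05,0,-0.15,0,0,0,0.42],[0,0,0,0,0,0,0.42],[0,0,0,0,0,0,0.42]],
  ],
)

```text
t: 14.28
eef_pos: [520.5, 49.3, 259.7]
tcp_rot: [-3.141, -0.0, 1.71]
ft_force: [0.6, 1.2, -0.5]
opening: 0.42
grip_force: 0.0
```

```bash
python3 - <<'E'
from h import *
import pickle
np.set_printoptions(precision=2,suppress=True)
p=env.read_camera("wrist");print(st());pickle.dump(p,open("w6.pkl","wb"))
for n in ["tank","chamber_mouth","cassette_seat","wedge_seat","cassette"]:
    print(n,[(round(r["score"],2),w(p,r["at"])) for r in env.place_of(n,p)])
q=pickle.load(open("w2.pkl","rb"))
cv2.imwrite("pics/r6.png",np.hstack([grid(rect(p,z,475,555,0,125,4),475,125,4) for z in (113,88)]+[grid(rect(q,138,510,580,-320,-195,4),510,-195,4)]))
plan([538,-259.5,300],86.2,7,.42)
E
```

```text
(14.32, array([520.4,  49.3, 259.2]), array([-179.9,   -0. ,   98. ]), array([ 0. ,  0.4, -0.6]), 0.417, 0.0, array([-0.03,  0.32,  1.77, -0.  ,  1.05, -0.17]))
tank [(0.92, array([538.37,  60.82,   1.25]))]
chamber_mouth [(0.95, array([512.44,  61.25,  92.16]))]
cassette_seat [(0.61, array([521.81,  66.67,   9.93]))]
wedge_seat [(0.76, array([517.08,  59.99,   9.58]))]
cassette []
[-0.176, -0.015, -0.023, -0.0, 0.0, 0.009, 0.42]
[-0.176, -0.01, -0.023, -0.0, 0.0, 0.009, 0.42]
[-0.177, -0.004, -0.023, -0.0, 0.0, 0.009, 0.42]
[-0.177, 0.001, -0.023, -0.0, 0.0, 0.009, 0.42]
[-0.177, 0.006, -0.023, -0.0, 0.0, 0.009, 0.42]
[-0.176, 0.011, -0.023, -0.0, 0.0, 0.009, 0.42]
[-0.176, 0.016, -0.023, -0.0, 0.0, 0.009, 0.42]
```

View pics/r6.png

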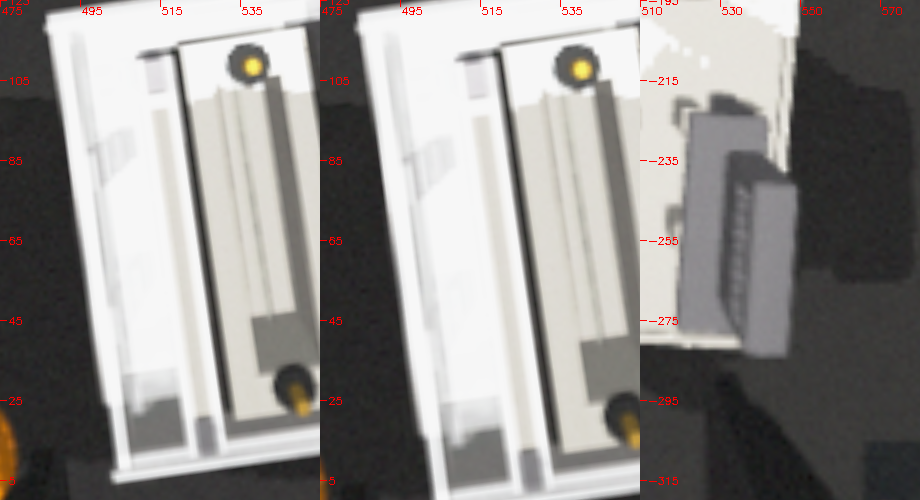

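The cassette stands upright on the gasket side at the tank's angle; in the left panel its top runs (155,65)→(207,450). In the right panel the wedge's handle top is centred at about (543,-262) and is 43 mm long at z=138, as expected. I'll fetch the wedge.

```bash
python3 - <<'E'
from h import *
plan([542.5,-262,200],86.2,8,.42)
E
```

```text
[-0.156, -0.011, 0.03, -0.0, 0.0, 0.008, 0.42]
[-0.156, -0.007, 0.03, -0.0, 0.0, 0.008, 0.42]
[-0.156, -0.003, 0.03, -0.0, 0.0, 0.008, 0.42]
[-0.156, 0.001, 0.03, -0.0, 0.0, 0.008, 0.42]
[-0.156, 0.005, 0.03, -0.0, 0.0, 0.008, 0.42]
[-0.156, 0.009, 0.03, -0.0, 0.0, 0.008, 0.42]
[-0.155, 0.013, 0.03, -0.0, 0.0, 0.008, 0.42]
[-0.155, 0.017, 0.03, -0.0, 0.0, 0.008, 0.42]
```

>>> drive_tool(
  rows=[
    [[-0.156,-0.011,0,0,0,0.008,0.42],[-0.156,-0.007,0,0,0,0.008,0.42],[-0.156,-0.003,0.04,0,0,0.008,0.42],[-0.156,0.001,0.04,0,0,0.008,0.42],[-0.156,0.005,0.04,0,0,0.008,0.42]],
  ],
)

```text
t: 15.2
eef_pos: [534.6, -146.7, 229.2]
tcp_rot: [-3.141, -0.0, 1.584]
ft_force: [-0.2, -0.4, -0.3]
opening: 0.42
grip_force: 0.0
```

>>> drive_tool(
  rows=[
    [[-0.156,0.009,0.04,0,0,0.008,0.42],[-0.155,0.013,0.04,0,0,0.008,0.42],[-0.155,0.017,0.04,0,0,0.008,0.42],[0,0,0,0,0,0,0.42],[0,0,0,0,0,0,0.42]],
  ],
)

```text
t: 15.82
eef_pos: [542.9, -261.6, 199.6]
tcp_rot: [-3.141, -0.0, 1.509]
ft_force: [0.7, -0.6, 0.0]
opening: 0.423
grip_force: 0.0
```

```bash
python3 - <<'E'
from h import *
import pickle
np.set_printoptions(precision=2,suppress=True)
p=env.read_camera("wrist");print(st());pickle.dump(p,open("w7.pkl","wb"))
for n in ["wedge","rack"]:
    print(n,[(round(r["score"],2),w(p,r["at"])) for r in env.place_of(n,p)])
    print(n,[(round(r["score"],2),w(p,r["at"])) for r in env.search_frame(n,p)])
cv2.imwrite("pics/r7.png",np.hstack([grid(rect(p,z,500,590,-300,-195,4),500,-195,4) for z in (138,86)]))
plan([542.5,-262,127],86.2,3,.42)
E
```

```text
(15.88, array([ 543. , -261.2,  200. ]), array([-180. ,   -0. ,   86.5]), array([-0.2, -0.1,  0.3]), 0.418, 0.0, array([-0.56,  0.49,  1.65,  0.  ,  0.99, -0.5 ]))
wedge [(0.64, array([ 540.37, -262.69,   10.99]))]
wedge [(0.95, array([ 538.91, -253.91,  113.19]))]
rack [(0.72, array([ 511.84, -254.17,   -1.13]))]
rack [(0.78, array([ 501.52, -243.01,    4.87]))]
[-0.001, -0.001, 0.098, 0.0, 0.0, 0.001, 0.42]
[-0.001, -0.001, 0.098, 0.0, 0.0, 0.001, 0.42]
[-0.001, -0.001, 0.098, 0.0, 0.0, 0.001, 0.42]
```

View pics/r7.png

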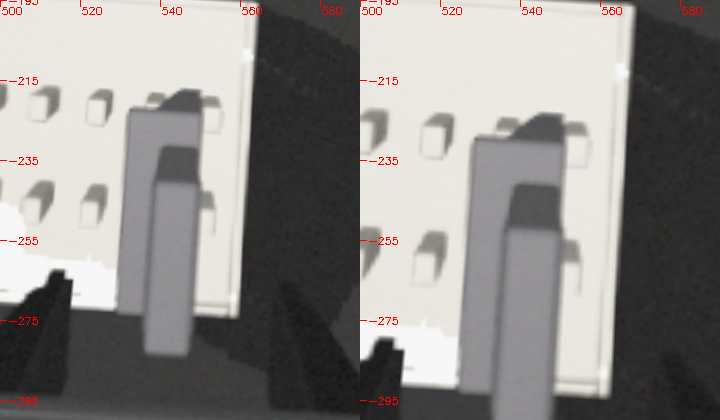

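The handle is centred at (543,-262) in the z=138 plane, midway between the fingers seen at (60,320) and (285,330). I'll go down and grip.

>>> drive_tool(
  rows=[
    [[-0.001,0,0.1,0,0,0.001,0.42],[-0.001,0,0.1,0,0,0.001,0.42],[0,0,0.092,0,0,0,0.42],[0,0,0,0,0,0,0.42],[0,0,0,0,0,0,0]],
  ],
)

```text
t: 16.7
eef_pos: [543.4, -262.6, 127.8]
tcp_rot: [3.141, 0.001, 1.503]
ft_force: [0.2, -0.3, 0.3]
opening: 0.363
grip_force: 0.0
```

>>> drive_tool(
  rows=[
    [[0,0,0,0,0,0,0],[0,0,0,0,0,0,0],[0,0,0,0,0,0,0],[0,0,0,0,0,0,0]],
  ],
)

```text
t: 17.2
eef_pos: [543.0, -262.7, 127.4]
tcp_rot: [3.141, 0.0, 1.503]
ft_force: [-1.9, 0.4, 5.6]
opening: 0.127
grip_force: 30.0
```

>>> drive_tool(
  rows=[
    [[0,0,-0.04,0,0,0,0],[0,0,-0.1,0,0,0,0],[0,0,-0.2,0,0,0,0],[0,0,-0.2,0,0,0,0],[0.05,0,-0.1,0,0,0,0]],
  ],
)

```text
t: 17.82
eef_pos: [544.2, -250.6, 290.2]
tcp_rot: [3.138, 0.002, 1.502]
ft_force: [-0.0, 0.1, -1.5]
opening: 0.126
grip_force: 30.0
```

```bash
python3 - <<'E'
from h import *
print(st())
plan([505.8,59.7,262],98,8,0)
E
```

```text
(17.82, array([ 544.2, -250.6,  290.2]), array([1.798e+02, 1.000e-01, 8.610e+01]), array([-0. ,  0.1, -1.5]), 0.126, 30.0, array([-0.54,  0.4 ,  1.55, -0.  ,  1.18, -0.47]))
[0.154, -0.03, 0.014, 0.0, 0.0, -0.008, 0.0]
[0.154, -0.026, 0.014, 0.0, 0.0, -0.008, 0.0]
[0.155, -0.022, 0.014, 0.0, 0.0, -0.008, 0.0]
[0.155, -0.018, 0.014, 0.0, 0.0, -0.008, 0.0]
[0.156, -0.014, 0.014, 0.0, 0.0, -0.008, 0.0]
[0.156, -0.01, 0.014, 0.0, 0.0, -0.008, 0.0]
[0.156, -0.006, 0.014, 0.0, 0.0, -0.008, 0.0]
[0.156, -0.001, 0.014, 0.0, 0.0, -0.008, 0.0]
```

>>> drive_tool(
  rows=[
    [[0.154,-0.03,0.014,0,0,-0.008,0],[0.154,-0.026,0.014,0,0,-0.008,0],[0.155,-0.022,0.014,0,0,-0.008,0],[0.155,-0.018,0.014,0,0,-0.008,0],[0.156,-0.014,0.014,0,0,-0.008,0]],
  ],
)

```text
t: 18.45
eef_pos: [519.5, -54.8, 269.8]
tcp_rot: [3.141, 0.0, 1.629]
ft_force: [0.7, -0.1, -0.1]
opening: 0.126
grip_force: 30.0
```

>>> drive_tool(
  rows=[
    [[0.156,-0.01,0.014,0,0,-0.008,0],[0.156,-0.006,0.014,0,0,-0.008,0],[0.156,-0.001,0.014,0,0,-0.008,0],[0,0,0,0,0,0,0],[0,0,0,0,0,0,0]],
  ],
)

```text
t: 19.08
eef_pos: [505.9, 60.0, 259.3]
tcp_rot: [3.141, 0.0, 1.704]
ft_force: [0.8, -0.1, -0.4]
opening: 0.124
grip_force: 30.0
```

```bash
python3 - <<'E'
from h import *
print(st())
plan([505.8,59.7,222],98,2,0)
E
```

```text
(19.07, array([505.9,  60. , 259.3]), array([180. ,   0. ,  97.6]), array([ 0.8, -0.1, -0.4]), 0.124, 30.0, array([-0.01,  0.3 ,  1.8 , -0.  ,  1.04, -0.14]))
[-0.0, -0.0, 0.075, 0.0, 0.0, -0.001, 0.0]
[-0.001, -0.0, 0.075, 0.0, 0.0, -0.001, 0.0]
```

>>> drive_tool(
  rows=[
    [[0,0,0.075,0,0,-0.001,0],[0,0,0.06,0,0,-0.001,0],[0,0,0,0,0,0,0],[0,0,0,0,0,0,0]],
  ],
)

```text
t: 19.58
eef_pos: [506.1, 59.9, 225.5]
tcp_rot: [3.141, 0.0, 1.71]
ft_force: [0.6, -0.5, -0.4]
opening: 0.125
grip_force: 30.0
```

>>> drive_tool(
  rows=[
    [[0,0,0.04,0,0,0,0],[0,0,0.04,0,0,0,0],[0,0,0.03,0,0,0,0],[0,0,0,0,0,0,0],[0,0,0,0,0,0,0]],
  ],
)

```text
t: 20.2
eef_pos: [505.9, 60.2, 197.7]
tcp_rot: [3.141, 0.0, 1.71]
ft_force: [-0.4, 0.7, -1.2]
opening: 0.123
grip_force: 30.0
```

>>> drive_tool(
  rows=[
    [[0,0.004,0.04,0,0,0,0],[0,0.002,0.04,0,0,0,0],[0,0,0.02,0,0,0,0],[0,0,0,0,0,0,0],[0,0,0,0,0,0,0]],
  ],
)

```text
t: 20.82
eef_pos: [507.3, 60.4, 172.7]
tcp_rot: [3.142, 0.0, 1.71]
ft_force: [0.3, -0.5, -0.6]
opening: 0.127
grip_force: 30.0
```

>>> drive_tool(
  rows=[
    [[0,0.002,0.03,0,0,0,0],[0,0,0,0,0,0,0],[0,0,0,0,0,0,0]],
  ],
)

```text
t: 21.2
eef_pos: [507.8, 60.5, 165.1]
tcp_rot: [-3.142, 0.0, 1.71]
ft_force: [0.2, -0.2, -0.7]
opening: 0.121
grip_force: 30.0
```

>>> drive_tool(
  rows=[
    [[0,0.002,0.024,0,0,0,0],[0,0,0,0,0,0,0],[0,0.003,0.02,0,0,0,0],[0,0,0,0,0,0,0]],
  ],
)

```text
t: 21.7
eef_pos: [509.0, 60.6, 153.7]
tcp_rot: [-3.141, 0.0, 1.711]
ft_force: [1.2, 0.8, -2.9]
opening: 0.125
grip_force: 30.0
```

>>> drive_tool(
  rows=[
    [[0,0.003,0.02,0,0,0,0],[0,0,0,0,0,0,0],[0,0,0,0,0,0,0]],
  ],
)

```text
t: 22.08
eef_pos: [509.6, 60.8, 148.8]
tcp_rot: [-3.141, 0.0, 1.711]
ft_force: [0.2, -0.6, -3.1]
opening: 0.125
grip_force: 30.0
```

>>> drive_tool(
  rows=[
    [[0,0.002,0.02,0,0,0,0],[0,0,0,0,0,0,0],[0,0,0,0,0,0,0]],
  ],
)

```text
t: 22.45
eef_pos: [510.2, 60.8, 143.8]
tcp_rot: [-3.141, 0.0, 1.71]
ft_force: [0.1, -0.5, -4.2]
opening: 0.129
grip_force: 30.0
```

>>> drive_tool(
  rows=[
    [[0,0.002,0.02,0,0,0,0],[0,0,0,0,0,0,0],[0,0,0,0,0,0,0]],
  ],
)

```text
t: 22.82
eef_pos: [510.8, 60.9, 138.8]
tcp_rot: [-3.141, 0.0, 1.71]
ft_force: [0.2, -0.4, -5.5]
opening: 0.126
grip_force: 30.0
```

>>> drive_tool(
  rows=[
    [[0,0.001,0.008,0,0,0,0],[0,0,0,0,0,0,0],[0,0,0,0,0,0,0]],
  ],
)

```text
t: 23.2
eef_pos: [511.0, 60.9, 137.2]
tcp_rot: [3.141, 0.0, 1.71]
ft_force: [-1.8, -0.1, 3.5]
opening: 0.126
grip_force: 30.0
```

>>> drive_tool(
  rows=[
    [[0,0.001,0.006,0,0,0,0],[0,0,0,0,0,0,0],[0,0,0,0,0,0,0]],
  ],
)

```text
t: 23.58
eef_pos: [511.2, 61.0, 135.8]
tcp_rot: [-3.142, 0.0, 1.71]
ft_force: [-2.8, -0.3, 5.8]
opening: 0.124
grip_force: 30.0
```

```bash
python3 - <<'E'
from h import *
np.set_printoptions(precision=1,suppress=True)
print(st())
for c in ["side","top"]:
    p=env.read_camera(c)
    for n in ["wedge","cassette"]: print(c,n,[(round(r["score"],2),w(p,r["at"])) for r in env.place_of(n,p)])
E
```

```text
(23.57, array([511.2,  61. , 135.8]), array([-180.,    0.,   98.]), array([-2.8, -0.3,  5.8]), 0.124, 30.0, array([-0. ,  0.5,  1.9, -0. ,  0.7, -0.1]))
side wedge [(0.64, array([509.1,  60.9,  15.8]))]
side cassette [(0.67, array([523.9,  61.6,   9. ])), (0.59, array([ 381.2, -625. ,   -6.7])), (0.56, array([537.8,  62.4,  -1.6]))]
top wedge [(0.4, array([508.4,  64.7,  17.1]))]
top cassette [(0.72, array([ 381.5, -623.2,    0.1])), (0.58, array([ 575.5, -635.3,   -2. ])), (0.51, array([524.7,  61.9,   6.8]))]
```

>>> drive_tool(
  rows=[
    [[0,0,0.004,0,0,0,0],[0,0,0,0,0,0,0],[0,0,0,0,0,0,0]],
  ],
)

```text
t: 24.25
eef_pos: [511.3, 61.0, 135.4]
tcp_rot: [3.141, 0.0, 1.71]
ft_force: [-5.4, -0.7, 13.3]
opening: 0.123
grip_force: 30.0
```

>>> drive_tool(
  rows=[
    [[0,0,0.004,0,0,0,0],[0,0,0,0,0,0,0],[0,0,0,0,0,0,0]],
  ],
)

```text
t: 24.62
eef_pos: [511.3, 61.0, 135.1]
tcp_rot: [3.14, 0.0, 1.71]
ft_force: [-6.7, -1.0, 23.9]
opening: 0.126
grip_force: 30.0
```

The hard stop is at TCP z = 135.1, the expected home height. I'll release, raise, then press the top with closed fingers as a check.

>>> drive_tool(
  rows=[
    [[0,0,-0.004,0,0,0,0.3],[0,0,0,0,0,0,0.3],[0,0,0,0,0,0,0.3],[0,0,-0.1,0,0,0,0.3],[0,0,-0.1,0,0,0,0]],
  ],
)

```text
t: 25.25
eef_pos: [511.2, 61.0, 184.8]
tcp_rot: [-3.141, -0.0, 1.71]
ft_force: [-0.0, -0.6, 0.6]
opening: 0.245
grip_force: 0.0
```

>>> drive_tool(
  rows=[
    [[0,0,0,0,0,0,0],[0,0,0,0,0,0,0],[0,0,0,0,0,0,0],[0,0,0,0,0,0,0]],
  ],
)

```text
t: 25.75
eef_pos: [511.1, 61.0, 184.0]
tcp_rot: [-3.14, -0.0, 1.71]
ft_force: [-0.0, 0.1, -0.7]
opening: 0.009
grip_force: 0.0
```

```bash
python3 - <<'E'
from h import *
np.set_printoptions(precision=1,suppress=True)
print(st())
p=env.read_camera("side")
for n in ["wedge","cassette"]: print(n,[(round(r["score"],2),w(p,r["at"])) for r in env.place_of(n,p)])
cv2.imwrite("pics/s8.png",cv2.resize(p["color"][200:340,180:300],None,fx=4.2,fy=4.2,interpolation=cv2.INTER_CUBIC))
E
```

```text
(25.75, array([511.1,  61. , 184. ]), array([-179.9,   -0. ,   98. ]), array([-0. ,  0.1, -0.7]), 0.009, 0.0, array([-0. ,  0.4,  1.9, -0. ,  0.9, -0.1]))
wedge [(0.62, array([513.8,  62.4,  90. ])), (0.57, array([509.9,  61. ,  13.9]))]
cassette [(0.5, array([522.9,  60.8,   8.3])), (0.48, array([ 382.4, -624.2,   -2.6])), (0.33, array([511.2,  64.5,  14.3]))]
```

View pics/s8.png

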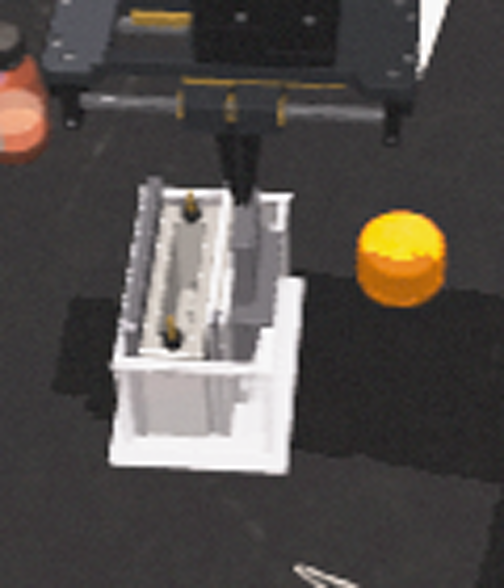

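The wedge stands at (250,260), with its flange level with the rim, tight beside the cassette (220,260). A press on its top confirms the height.

>>> drive_tool(
  rows=[
    [[0,0,0.04,0,0,0,0],[0,0,0.03,0,0,0,0],[0,0,0,0,0,0,0],[0,0,0.006,0,0,0,0],[0,0,0,0,0,0,0]],
  ],
)

```text
t: 26.52
eef_pos: [511.3, 61.0, 165.7]
tcp_rot: [3.141, 0.0, 1.71]
ft_force: [-0.3, 0.4, 0.2]
opening: 0.007
grip_force: 0.0
```

>>> drive_tool(
  rows=[
    [[0,0,0.004,0,0,0,0],[0,0,0,0,0,0,0],[0,0,0,0,0,0,0]],
  ],
)

```text
t: 26.9
eef_pos: [511.4, 61.0, 165.3]
tcp_rot: [3.141, 0.0, 1.71]
ft_force: [-2.8, 0.7, 6.9]
opening: 0.004
grip_force: 3.3
```

Contact comes at TCP z = 165.4, so the top is at 146.4. That is home within half a millimetre. One firmer press, then away.

>>> drive_tool(
  rows=[
    [[0,0,0.005,0,0,0,0],[0,0,0,0,0,0,0],[0,0,0,0,0,0,0]],
  ],
)

```text
t: 27.28
eef_pos: [511.5, 61.0, 165.1]
tcp_rot: [3.14, 0.0, 1.711]
ft_force: [-5.8, -0.4, 20.5]
opening: 0.006
grip_force: 10.3
```

>>> drive_tool(
  rows=[
    [[0,0,-0.04,0,0,0,0],[0,0,-0.15,0,0,0,0],[0,0,-0.15,0,0,0,0],[0,0,0,0,0,0,0],[0,0,0,0,0,0,0]],
  ],
)

```text
t: 27.9
eef_pos: [510.9, 61.0, 248.0]
tcp_rot: [-3.141, 0.0, 1.71]
ft_force: [-0.4, 0.2, 0.2]
opening: 0.002
grip_force: 0.0
```

```bash
python3 - <<'E'
from h import *
np.set_printoptions(precision=1,suppress=True)
print(st())
for c in ["side","wrist"]:
    p=env.read_camera(c)
    for n in ["wedge","cassette"]: print(c,n,[(round(r["score"],2),w(p,r["at"])) for r in env.place_of(n,p)])
E
```

```text
(27.9, array([510.9,  61. , 248. ]), array([-180.,    0.,   98.]), array([-0.4,  0.2,  0.2]), 0.002, 0.0, array([-0. ,  0.3,  1.8, -0. ,  1. , -0.1]))
side wedge [(0.7, array([509.1,  61.2,  13.9]))]
side cassette [(0.78, array([ 379.9, -623.9,   -4.9])), (0.77, array([520.3,  60.2,  12.2])), (0.67, array([700.7, -83.9,   0.1])), (0.19, array([ 511.9, -258. ,   -4.3]))]
wrist wedge [(0.93, array([507.1,  57.4,  15.8]))]
wrist cassette [(0.86, array([524.2,  62.9,  10.6]))]
```

```bash
python3 -c "
from cell import env
print(env.job_done())"
```

```text
the job is handed in; nothing more can be done
None
```

I've handed the job in at about 28 s of the 58 s allowed: the cassette stands on the chamber floor against the gasket and the wedge is home with the gripper clear. A 20 N press on the wedge's top gave no more travel. The core squeeze, contact force and final verdict were not reported, so I infer tightness from the wedge's height and an estimated 3.4 mm push.

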